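# Stand up the fallen thread cone and hold it over its spindle

## Task

A cone of thread has been knocked over: stand it upright on the table on its wide base and let go of it. Then take it up again, lift it over everything in between without shifting or knocking anything, and hold it upright just above the one bare spindle of the thread stand - centred on the spindle, its base about a centimetre above the tip and not touching - so that I can slip the felt washer on underneath. Finish while still holding it there; do not lower it or let go.

Things in the scene. Friction and masses are not known exactly. Their poses are not given: they have to be found in the camera images.
- thread_cone: The fallen cone of waxed thread, the only cone that lies on its side; loose, about 0.12 kg, solid, 98 mm tall. Origin: centre of its wide base; z runs along its axis from base to narrow end, straight up when it stands (origin then at table height). Lying, z is nearly level, dipping 8 degrees, with the origin 32 mm above the table; it can roll. Centre of mass 40 mm from the base.
- cone_top (a point): The centre of the fallen cone's narrow end, on its axis 98 mm from the base. The cone's outline from the base up: foot disc 52 mm across, 6 mm high; 62 mm across at 10 mm, tapering evenly to 40 mm at 86 mm; a white tube 25 mm across from 90 to 98 mm.
- thread_stand: Thread stand: a fixed wooden board 105 mm (its x) by 250 mm (its y) with its top 24 mm above the table, on the table to the left of the middle. Origin: centre of its underside. It has three spindle places on its long centre line, at y = -80, 0 and +80 mm; two carry seated cones, one is bare; which one varies. Beyond its left end, some 0.2 m off, a tall fixed desk lamp reaches out, its head 0.31 to 0.43 m up: keep clear.
- bare_spindle: The bare spindle of the stand: a fixed upright steel pin 8 mm across in a small brass collar 20 mm across and 7 mm high, reaching 80 mm above the board. Origin: on its axis at the board's top; z up.
- spindle_tip (a point): The tip of the bare spindle, on its axis, 104 mm above the table. The hovering cone's base centre belongs straight above this point.
- seated_cone_1: A cone of thread seated on its spindle of the stand, the same shape and size as the fallen one; fixed, upright, on a 3 mm felt washer 72 mm across. Origin: centre of its base, 27 mm above the table; its top is 125 mm above the table.
- seated_cone_2: A cone of thread seated on its spindle of the stand, the same shape and size as the fallen one; fixed, upright, on a 3 mm felt washer 72 mm across. Origin: centre of its base, 27 mm above the table; its top is 125 mm above the table.
- dye_bottle: Brown dye bottle, 38 mm across and 95 mm tall, standing loose between the fallen cone and the stand; to be left alone. Origin: centre of its underside.
- bead_jar: Glass bead jar with a lid, 60 mm across and 86 mm tall, standing loose between the fallen cone and the stand; to be left alone. Origin: centre of its underside.
- beeswax: Round cake of beeswax, 48 mm across and 16 mm high, loose in front of the stand; to be left alone. Origin: centre of its underside.
- tape_measure: Green tape measure, 64 by 80 mm and 25 mm high, loose beyond the fallen cone; to be left alone. Origin: centre of its underside.

How it is judged:
By the outcome, as a careful person would: the job done as asked, in the order asked, and still so for the second after the job is handed in, while the arm keeps its last pose, push and grip.
It also fails if it takes over 72 s, if anything falls off the work surface, if the arm or the gripper's body presses on something with over 40 N, if the wrist force passes 120 N, or if a joint passes its speed limit or range.

## Robot

A 6-joint arm with a two-finger parallel gripper is mounted at the origin on a cart in front of the work surface, level with it; the furniture and walls round the work are solid. World frame = base frame: x ahead of the robot, y to its left, z up, the work surface at z = 0. Lengths are in mm, angles in rad, forces in N, time in s.
With the tool pointing down it reaches from about 250 to 725 mm from the base axis. Payload 4 kg.
Tool frame: the origin (TCP) lies midway between the tips of the shut fingers; the grasp point (between the pads) lies env.grasp_offset behind it (env.grasp_offset is the distance from the TCP to the grasp point, in mm); z points along the fingers, y is the line along which they close (so a half turn about z gives the same grasp; the last joint's range is limited). The gripper opens to 85 mm and grips with 20 to 120 N. Pads are 22 mm wide; open, the fingers measure 114 mm over their backs; the gripper's body (76 mm by 85 mm) begins 54 mm behind the grasp point. The pads swing forward as they close: fully open they stand 13 mm farther back than shut.
Start: joints at [1.121, 0.241, 0.005, 1.335, 0, 1.571], TCP at [217.391, 450.267, 231.306] pointing down, gripper open.
Joint ranges: [-2.72, 2.72], [-1.05, 1.87], [-1.09, 1.28], [-1.99, 2.15], [-1.42, 1.44], [-3.14, 3.14]. Speed limits (rad/s): [2.79, 2.79, 3.14, 3.14, 3.14, 3.14].

## Interface

Orientations are given as a unit quaternion [x, y, z, w].
In Python, from cell import env gives the robot as it stands.
- The arm moves only by the tool servo_tool, never from a script. Its arguments are lists of equal length, an entry for each row: "slide": the shift along the tool's x, y, z in units of 1000 mm (1.0 is 1000 mm), a list of three; "twist": the turn, a rotation vector about the tool's x, y, z in units of 90 degrees (1.0 is 90 degrees), a list of three; "gripper": the closure, from 0 (fully open) to 1 (shut). A call has 1 to 20 rows; each row is the pose to reach, as a shift and turn from the pose commanded when the call began, along the tool's axes at that moment; what a row does not reach only later rows make up. A row lasts 1/8 s, in which the tool goes at most 62.5 mm and 10.7 degrees, less where a joint would pass 70% of its speed; a pose out of reach is approached as far as the arm can. A call with a number of a shift or a turn outside -1 to 1 is refused whole. A call with a gripper value outside its range is refused whole. The fingers move at their own pace and stop on an object; "force" is the grip in N (left out, the last holds). Time passes only in rows, so rows that repeat a pose let the fingers close. It gives the time, the measured TCP pose, the force, the opening and the grip force at its end, in the units of the state.
- env.sense(): the state, without advancing time (a new reading comes with each control period).
- env.snapshot(name): name is "side" or "top"; returns the picture (384x512x3 uint8, red, green, blue); there is no depth.
- env.calibration(name): a dict with "camera_matrix" (3x3 intrinsics, pixels), "R" (3x3) and "t" (3): a world point X has camera coordinates R X + t. Camera axes: x right, y down, z forward; pixel columns grow to the right and rows downward; lengths in mm; the calibration is good to about 2 mm. A picture is of the moment at which its call begins. calibration takes no time and is no camera call.
- env.hand_in(): hands the job in; it is judged then, once.
Trained networks look in the newest picture that a camera, given by its name, has taken for a name from the list of things; names that differ only in an ending like _2 or _b are one class to them, and where a whole thing is asked for, a point or a joint stands for the part that bears it (a point fixed in the world has none). Each returns a list of dicts, best first, with "p" (0 to 1); they miss things now and then, are a little off and sometimes report something else, mostly with a low value. They report only what shows in the picture. A call takes as long as a camera call.
- env.silhouettes(target, camera): "pixels" (384x512 bool, what is visible of it) and "rect" ([left, top, right, bottom] in pixels, round what is visible of it).
The state is a dict: "time": time; "joints": joint angles; "joint_velocities": joint speeds; "effort": joint torques, N m; "position": TCP position; "eef_rot": TCP orientation; "wrist_force": force on the tool from outside, world axes, zero at the start; "torque": the same for the moment, N m; "width": finger opening in mm; "grasp_force": force on a finger pad.
Only numpy, scipy, OpenCV 4.12 (cv2) and the standard library are available. Lean on these libraries where they do the work, as an engineer would, in place of code of your own. Each camera call takes 0.05 s, during which the arm holds its last target. There are 200 camera calls.

## Working session

There is one attempt and no reset: what is moved stays moved. The work goes in short steps, Python scripts to look and compute and a tool call to move; the robot and the scene stay as the last step left them, time stands still between calls to the robot, and variables do not carry over. Pictures are saved under pics/ and viewed, at most 11 in all, crops included, and the job is handed in when it is done.

Besides the shell and the picture viewer there is one more tool, called after "Emit:" as name(argument=value, ...) on one line, values as JSON. servo_tool: Moves the arm, as the interface text tells. Shifts and turns lie within -1 to 1; 1 stands for 1000 mm of shift or 90 degrees of turn. Its arguments: {"type":"object","properties":{"slide":{"type":"array"},"twist":{"type":"array"},"gripper":{"type":"array"},"force":{"type":"number"}},"required":["slide","twist","gripper"]}

```bash
mkdir -p pics
cat > h.py <<'E'
import numpy as np, cv2
from cell import env
from scipy.spatial.transform import Rotation as Rn
def save(n,f):
    im=env.snapshot(n); cv2.imwrite('pics/'+f,im[:,:,::-1]); return im
def ray(cam,px):
    c=env.calibration(cam);K,R,t=[np.array(c[k]) for k in('camera_matrix','R','t')]
    o=-R.T@t; d=R.T@np.linalg.inv(K)@np.array([px[0],px[1],1.]); return o,d
def onz(cam,px,z):
    o,d=ray(cam,px); return o+d*(z-o[2])/d[2]
def proj(cam,X):
    c=env.calibration(cam);K,R,t=[np.array(c[k]) for k in('camera_matrix','R','t')]
    p=K@(R@np.array(X,float)+t); return p[:2]/p[2]
E
python3 - <<'E'
from h import *
s=env.sense();print({k:np.round(s[k],3) for k in('time','position','eef_rot','width','wrist_force')},env.grasp_offset)
a=save('top','t0.png');b=save('side','s0.png')
cv2.imwrite('pics/both0.png',cv2.resize(np.vstack([a,b])[:,:,::-1],None,fx=.78,fy=.78)) 
for c in('top','side'):
  print(c,ray(c,(256,192)))
  for n in('thread_cone','thread_stand','bare_spindle','seated_cone_1','dye_bottle','bead_jar','beeswax','tape_measure'):
    for d in env.silhouettes(n,c):
      if d['p']>.3:
        ys,xs=np.nonzero(d['pixels']);print(n,round(d['p'],2),d['rect'],xs.mean().round(1),ys.mean().round(1),len(xs))
E
```

```text
{'time': np.float64(0.0), 'position': array([217.131, 449.684, 230.406]), 'eef_rot': array([ 0.223,  0.975, -0.001, -0.   ]), 'width': np.float64(85.306), 'wrist_force': array([-1.034, -0.303, -0.621])} 18.700000000000003
top (array([ 466.02919408,  -10.33675973, 1100.59367951]), array([ 0.07636094,  0.00236558, -0.99727681]))
thread_cone 0.88 [331.5, 188.1, 360.6, 221.7] 344.2 203.4 649
thread_stand 0.86 [155.5, 157.5, 249.0, 198.5] 211.2 178.3 2180
seated_cone_1 0.87 [159.9, 164.7, 187.4, 190.0] 173.3 176.3 553
seated_cone_1 0.6 [184.2, 222.0, 197.0, 240.0] 192.2 232.4 245
seated_cone_1 0.59 [329.0, 186.0, 358.2, 224.5] 344.8 203.1 644
seated_cone_1 0.58 [189.2, 165.7, 217.4, 190.2] 203.4 176.7 565
dye_bottle 0.49 [261.8, 213.8, 273.5, 227.6] 264.9 221.6 130
bead_jar 0.69 [219.1, 218.1, 245.8, 237.9] 232.7 227.0 408
beeswax 0.48 [185.3, 222.8, 201.3, 240.8] 192.4 232.5 255
beeswax 0.31 [328.3, 185.9, 362.1, 222.9] 344.2 203.0 621
tape_measure 0.89 [292.6, 115.0, 316.8, 143.7] 302.2 131.2 482
side (array([ 231.34493389, -804.19555064,  594.26279716]), array([ 0.37167328,  0.7807937 , -0.50245131]))
thread_cone 0.65 [242.2, 270.6, 299.0, 308.0] 266.9 290.9 1519
thread_stand 0.87 [192.7, 169.7, 267.3, 225.3] 231.2 201.2 1505
bare_spindle 0.59 [234.8, 174.6, 243.1, 203.3] 238.4 192.0 131
seated_cone_1 0.87 [201.8, 136.9, 222.6, 180.3] 211.9 157.7 561
seated_cone_1 0.62 [213.1, 151.6, 235.4, 197.2] 225.4 174.0 847
dye_bottle 0.65 [197.2, 207.4, 214.3, 250.9] 201.7 228.2 638
bead_jar 0.62 [172.2, 186.7, 195.1, 233.2] 182.1 208.8 967
beeswax 0.75 [154.9, 195.4, 169.3, 210.6] 163.0 200.7 182
tape_measure 0.55 [310.9, 224.4, 353.8, 249.5] 327.4 236.7 541
```

View pics/t0.png

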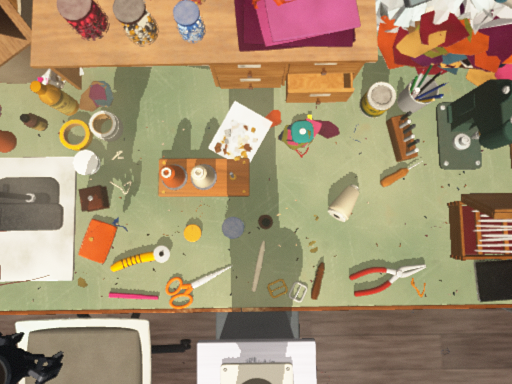

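View pics/s0.png

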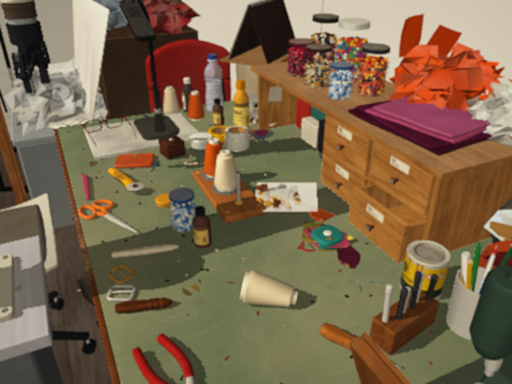

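The top view shows the fallen cone at about (344,203), with its narrow end to the upper right. The stand is at (204,177) with its bare spindle at the right end, around (235,177). In the side view that spindle stands at (238,190). The bottle is at (265,222) and the jar at (233,227) in the top view. Next I'll fit poses.

```bash
cat >> h.py <<'E'
from scipy.optimize import minimize
PROF=[(26,0),(26,6),(31,10),(20,86),(12.5,90),(12.5,98)]
def conepts(T,R):
    a=np.linspace(0,2*np.pi,48,endpoint=False)
    return np.vstack([np.c_[r*np.cos(a),r*np.sin(a),0*a+z] for r,z in PROF])@R.T+T
def projN(cam,P):
    c=env.calibration(cam);K,R,t=[np.array(c[k]) for k in('camera_matrix','R','t')]
    q=(P@R.T+t)@K.T; return q[:,:2]/q[:,2:]
def mask(cam,P,S=4):
    h=cv2.convexHull((projN(cam,P)*S+S/2).astype(np.float32)).astype(np.int32)
    m=np.zeros((384*S,512*S),np.uint8);cv2.fillConvexPoly(m,h,1);return m
def lieR(yaw,tilt=np.radians(-8)):
    z=np.array([np.cos(yaw)*np.cos(tilt),np.sin(yaw)*np.cos(tilt),np.sin(tilt)]);x=np.array([-np.sin(yaw),np.cos(yaw),0])
    return np.c_[x,np.cross(z,x),z]
def fit(obs,f,x0,step):
    M={c:cv2.resize(m.astype(np.uint8),None,fx=4,fy=4,interpolation=cv2.INTER_NEAREST) for c,m in obs}
    def cost(x):
        s=0
        for c in M:
            m=mask(c,f(x)); s+=1-(m&M[c]).sum()/(m|M[c]).sum()
        return s
    sx=np.vstack([x0]+[np.array(x0)+np.eye(len(x0))[i]*step[i] for i in range(len(x0))])
    return minimize(cost,x0,method='Nelder-Mead',options=dict(initial_simplex=sx,xatol=.1,fatol=1e-4,maxiter=200))
E
python3 - <<'E'
from h import *
env.snapshot('top');env.snapshot('side')
obs=[(c,env.silhouettes('thread_cone',c)[0]['pixels']) for c in('top','side')]
g=onz('top',(344,203),30)
f=lambda x:conepts(np.array([x[0],x[1],32]),lieR(x[2]))
for o in (obs,obs[:1],obs[1:]):
  r=fit(o,f,[g[0]-40,g[1]+20,-.5],[15,15,.3]);print('cone',r.x.round(2),np.degrees(r.x[2]).round(1),r.fun)
st=env.silhouettes('seated_cone_1','top');ss=env.silhouettes('seated_cone_1','side')
f=lambda x:conepts(np.array([x[0],x[1],27]),np.eye(3))
for px in((173,176),(203,176)):
  g=onz('top',px,80)
  for c,L in(('top',st),('side',ss)):
    q=proj(c,[g[0],g[1],80])
    d=min(L,key=lambda d:np.hypot(*(np.argwhere(d['pixels']).mean(0)[::-1]-q)))
    r=fit([(c,d['pixels'])],f,[g[0],g[1]],[10,10]);print('seat',c,r.x.round(1),r.fun,d['p'])
d=env.silhouettes('bare_spindle','side')[0];print(d['rect'],d['p'])
ys,xs=np.nonzero(d['pixels']);print(xs[ys<ys.min()+4].mean(),ys.min())
print([ (d['p'],d['rect']) for d in env.silhouettes('bare_spindle','top')])
for px in((265,222),(233,227)): print(onz('top',px,90))
print(onz('top',(302,131),25),onz('top',(192.3,232.5),16))
cr=lambda n,f,a,b,c,e,k:cv2.resize(env.snapshot(n)[a:b,c:e,::-1],None,fx=k,fy=k,interpolation=2)
A=cr('top','',150,210,150,270,6.);B=cr('side','',130,230,180,280,5.)
cv2.imwrite('pics/c1.png',cv2.resize(np.hstack([cv2.resize(A,(450,225)),cv2.copyMakeBorder(B[:,:],0,0,0,0,0)[:225] if 0 else cv2.resize(B,(225,225))]),None,fx=1.18,fy=1.18))
E
```

```text
cone [ 478.61 -225.34   -0.58] -33.0 0.1869300701723503
cone [ 476.43 -223.92   -0.6 ] -34.4 0.06177471424832037
cone [ 482.81 -223.71   -0.62] -35.5 0.040982629089319045
seat top [593.7 211.4] 0.20323129251700678 0.65
seat side [593.8 209. ] 0.3527815468113975 0.79
seat top [591.1 132.8] 0.19095303867403313 0.94
seat side [589.9 122. ] 0.09646371025238842 0.78
[232.1, 176.2, 242.5, 205.4] 0.43
238.0 175
[(0.58, [230.2, 170.9, 239.4, 180.7]), (0.21, [190.6, 165.5, 217.5, 189.1])]
[466.66120331 -29.50448255  90.        ]
[455.36188553  51.90467953  90.        ]
[ 715.05355691 -137.57684908   25.        ] [441.49912181 167.44219389  16.        ]
```

View pics/c1.png

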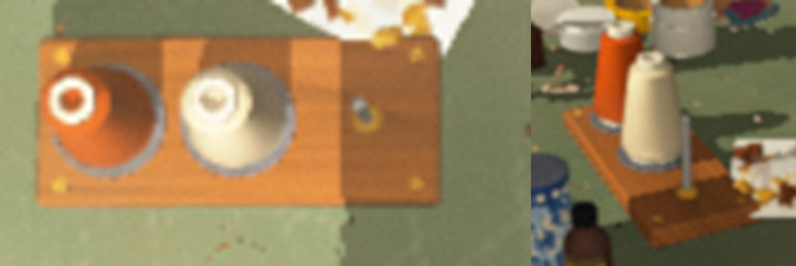

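```bash
cat >> h.py <<'E'
def toolR(yaw,pitch):
    # z = direction; pitch deg below(-)/above horizontal measured in plane of u; tool y = horizontal perp left of u
    u=np.array([np.cos(yaw),np.sin(yaw),0]);p=np.radians(pitch);k=np.array([0,0,1.])
    z=np.cos(p)*u+np.sin(p)*k;y=np.cross(k,u);return np.c_[np.cross(y,z),y,z]
def go(tcp,R,base=None):
    s=env.sense();p=np.array(s['position']);R0=Rn.from_quat(s['eef_rot']).as_matrix()
    if base: p,R0=base
    print('slide',np.round(R0.T@(np.array(tcp)-p)/1000,4),'twist',np.round(Rn.from_matrix(R0.T@R).as_rotvec()/(np.pi/2),4))
E
python3 - <<'E'
from h import *
def tri(pt,ps):
    a,d=ray('top',pt);b,e=ray('side',ps);d/=np.linalg.norm(d);e/=np.linalg.norm(e)
    k=np.linalg.lstsq(np.c_[d,-e],b-a,rcond=None)[0];return (a+d*k[0]).round(1),(b+e*k[1]).round(1)
print('tip',tri((231.4,173.5),(238,173.5)),onz('top',(231.4,173.5),104),onz('side',(238,173.5),104))
print('collar',tri((233.6,177.1),(238.8,202.7)),onz('top',(233.6,177.1),31),onz('side',(238.8,202.7),31))
# board corners in crop
for q in((40,38),(440,38),(440,205),(37,205)): print(onz('top',(150+q[0]/4.425,150+q[1]/4.425),24).round(1))
yaw=np.radians(-34);u=np.array([np.cos(yaw),np.sin(yaw),0])
g=np.array([479.5,-224.5,32])+45*(np.cos(np.radians(8))*u-np.sin(np.radians(8))*np.array([0,0,1]))
R=toolR(yaw,-118);print('grasp',g,'z',R[:,2],'x',R[:,0])
tcp=g+R[:,2]*18.7+[0,0,3];print('tcp',tcp)
go(tcp-R[:,2]*120,R)
E
```

```text
tip (array([590.5,  53.6, 103.2]), array([593.4,  52.6, 103.5])) [590.41248585  53.58733584 104.        ] [592.97172916  51.67210261 104.        ]
collar (array([590.3,  52.7,  25.1]), array([593.4,  51.6,  25.4])) [589.56424202  52.39468018  31.        ] [589.79694253  43.11774737  31.        ]
[645.2 257.5  24. ]
[640.8   8.7  24. ]
[537.   10.3  24. ]
[541.1 258.7  24. ]
grasp [ 516.44362461 -249.41878945   25.73721046] z [-0.38920956  0.26252517 -0.88294759] x [-0.73199673  0.49373803  0.46947156]
tcp [ 509.16540575 -244.50956884   12.22609047]
slide [-0.6206 -0.5069  0.1131] twist [-0.0223  0.3106  0.0896]
```

Emit:
servo_tool(slide=[[-0.6206,-0.5069,0.1131],[-0.6206,-0.5069,0.1131],[-0.6206,-0.5069,0.1131],[-0.6206,-0.5069,0.1131],[-0.6206,-0.5069,0.1131],[-0.6206,-0.5069,0.1131],[-0.6206,-0.5069,0.1131],[-0.6206,-0.5069,0.1131],[-0.6206,-0.5069,0.1131],[-0.6206,-0.5069,0.1131],[-0.6206,-0.5069,0.1131],[-0.6206,-0.5069,0.1131],[-0.6206,-0.5069,0.1131],[-0.6206,-0.5069,0.1131],[-0.6206,-0.5069,0.1131],[-0.6206,-0.5069,0.1131],[-0.6206,-0.5069,0.1131],[-0.6206,-0.5069,0.1131]], twist=[[-0.0223,0.3106,0.0896],[-0.0223,0.3106,0.0896],[-0.0223,0.3106,0.0896],[-0.0223,0.3106,0.0896],[-0.0223,0.3106,0.0896],[-0.0223,0.3106,0.0896],[-0.0223,0.3106,0.0896],[-0.0223,0.3106,0.0896],[-0.0223,0.3106,0.0896],[-0.0223,0.3106,0.0896],[-0.0223,0.3106,0.0896],[-0.0223,0.3106,0.0896],[-0.0223,0.3106,0.0896],[-0.0223,0.3106,0.0896],[-0.0223,0.3106,0.0896],[-0.0223,0.3106,0.0896],[-0.0223,0.3106,0.0896],[-0.0223,0.3106,0.0896]], gripper=[0,0,0,0,0,0,0,0,0,0,0,0,0,0,0,0,0,0], force=40)

```text
time: 3.65
position: [556.1, -275.2, 120.0]
eef_rot: [0.283, 0.928, 0.07, -0.23]
wrist_force: [-0.6, -0.4, -0.2]
width: 85.4
grasp_force: 0.0
```

Run:
```python
from h import *
s=env.sense();print(s['time'],s['position'],s['joints'])
yaw=np.radians(-34);R=toolR(yaw,-118)
go([509.2,-244.5,12.2],R)
a=save('top','t1.png');b=save('side','s1.png')
A=cv2.resize(a[150:260,290:430,::-1],(400,314));B=cv2.resize(b[200:330,200:365,::-1],(398,314))
cv2.imwrite('pics/c2.png',np.hstack([A,B]))
```

```text
3.65 [ 556.09423733 -275.23757426  120.02711276] [-0.48428811  1.01091656  0.92739782  1.97160646  0.050494    0.0953575 ]
slide [-0.0009 -0.0007  0.1215] twist [-0.0003  0.0012  0.0007]
```

View pics/c2.png

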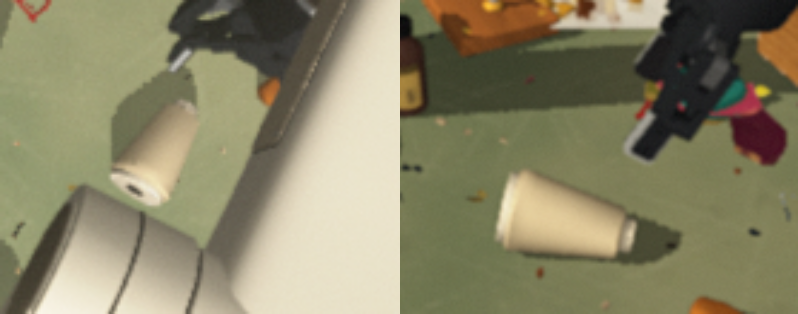

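The top view shows the gripper tilted above the cone's narrow end, with the visible tip at about (180,60) in the crop. The side view shows the cone where I fitted it, so I'll descend along the tool axis.

Emit:
servo_tool(slide=[[0,0,0.03],[-0.0005,-0.0005,0.06],[-0.001,-0.0007,0.085],[-0.001,-0.0007,0.105],[-0.001,-0.0007,0.1215],[-0.001,-0.0007,0.1215],[-0.001,-0.0007,0.1215]], twist=[[0,0,0],[0,0,0],[0,0,0],[0,0,0],[0,0,0],[0,0,0],[0,0,0]], gripper=[0,0,0,0,0,0,0])

```text
time: 4.62
position: [509.5, -245.5, 11.2]
eef_rot: [0.284, 0.928, 0.071, -0.231]
wrist_force: [-0.1, -0.1, -0.8]
width: 85.3
grasp_force: 0.0
```

Run:
```python
from h import *
s=env.sense();print(s['time'],s['position'],s['joints'],s['wrist_force'])
R=toolR(np.radians(-34),-118)
go([509.2,-244.5,12.2],R)
a=save('top','t2.png');b=save('side','s2.png')
A=cv2.resize(a[150:260,290:430,::-1],(400,314));B=cv2.resize(b[200:330,200:365,::-1],(398,314))
cv2.imwrite('pics/c3.png',np.hstack([A,B]))
```

```text
4.625 [ 509.48683083 -245.49670404   11.21682631] [-0.4780002   0.93851763  0.48820913  1.60515725  0.05401506  0.10200352] [-0.08009641 -0.06567726 -0.79499495]
slide [ 0.0012  0.0007 -0.0005] twist [0.     0.0008 0.    ]
```

View pics/c3.png

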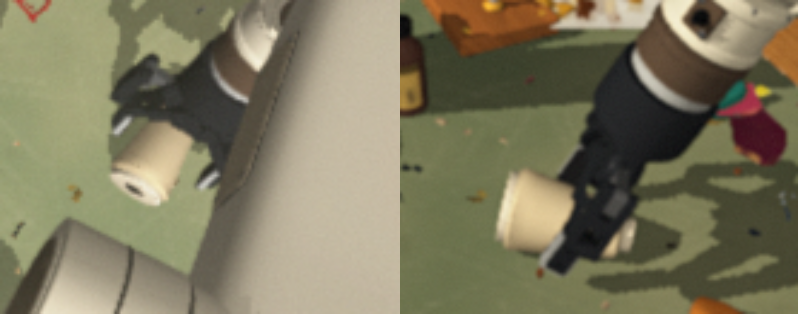

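The fingers straddle the cone near its middle, with tips at crop (120,125) and (207,180). I'll close on it.

Emit:
servo_tool(slide=[[0,0,0],[0,0,0],[0,0,0],[0,0,0],[0,0,0],[0,0,0],[0,0,0],[0,0,0]], twist=[[0,0,0],[0,0,0],[0,0,0],[0,0,0],[0,0,0],[0,0,0],[0,0,0],[0,0,0]], gripper=[0.2,0.3,0.5,1,1,1,1,1], force=40)

```text
time: 5.72
position: [509.3, -245.5, 11.1]
eef_rot: [0.284, 0.928, 0.071, -0.231]
wrist_force: [1.8, -1.6, 5.6]
width: 51.9
grasp_force: 41.4
```

Run:
```python
from h import *
s=env.sense();print(s['position'],s['width'],s['grasp_force'],s['wrist_force'])
p=np.array(s['position'])
yaw=np.radians(-34)
go(p+[0,0,140],toolR(yaw,-118))
# then rotate to -20 pitch
R0=toolR(yaw,-118);R1=toolR(yaw,-20)
print(Rn.from_matrix(R0.T@R1).as_rotvec()/(np.pi/2))
```

```text
[ 509.29284291 -245.49839143   11.10246009] 51.87948096024154 41.44355091266334 [ 1.80997949 -1.63090257  5.63106647]
slide [ 0.0656  0.     -0.1237] twist [ 0.      0.0008 -0.    ]
[-2.62622268e-17 -1.08888889e+00  6.56027044e-19]
```

Emit:
servo_tool(slide=[[0.015,0,-0.028],[0.035,0,-0.066],[0.0656,0,-0.1237],[0.0656,0,-0.1237],[0.0656,0,-0.1237],[0.0656,0,-0.1237],[0.0656,0,-0.1237],[0.0656,0,-0.1237],[0.0656,0,-0.1237],[0.0656,0,-0.1237],[0.0656,0,-0.1237],[0.0656,0,-0.1237],[0.0656,0,-0.1237]], twist=[[0,0,0],[0,0,0],[0,0,0],[0,-0.1,0],[0,-0.2,0],[0,-0.3,0],[0,-0.4,0],[0,-0.5,0],[0,-0.6,0],[0,-0.7,0],[0,-0.8,0],[0,-0.9,0],[0,-0.9,0]], gripper=[1,1,1,1,1,1,1,1,1,1,1,1,1])

```text
time: 7.35
position: [505.5, -243.6, 146.8]
eef_rot: [0.261, 0.857, -0.13, 0.424]
wrist_force: [-0.3, -0.3, -2.8]
width: 51.9
grasp_force: 41.8
```

Run:
```python
from h import *
s=env.sense();print(s['time'],s['position'],s['joints'],s['width'],s['grasp_force'],s['wrist_force'])
yaw=np.radians(-34);go([509.3,-245.5,151],toolR(yaw,-20))
```

```text
7.35 [ 505.45365481 -243.60639726  146.83060769] [-0.34140294  0.09605645 -0.96784926 -0.39724504 -0.20006755  0.15299035] 51.88077464209539 41.819346752017736 [-0.2837873  -0.32130533 -2.80888083]
slide [-0.0059  0.0006  0.0009] twist [-1.000e-04 -1.923e-01  1.200e-03]
```

Run:
```python
from h import *
yaw=np.radians(-34);go([575.6,-290.2,151],toolR(yaw,-20))
```

```text
slide [-0.0544  0.0005  0.0645] twist [-1.000e-04 -1.923e-01  1.200e-03]
```

Emit:
servo_tool(slide=[[-0.02,0,0.03],[-0.0544,0.0005,0.0645],[-0.0544,0.0005,0.0645],[-0.0544,0.0005,0.0645],[-0.0544,0.0005,0.0645]], twist=[[0,0,0],[0,-0.08,0],[0,-0.192,0.001],[0,-0.192,0.001],[0,-0.192,0.001]], gripper=[1,1,1,1,1])

```text
time: 7.98
position: [577.1, -291.0, 150.2]
eef_rot: [0.24, 0.785, -0.168, 0.547]
wrist_force: [-0.5, 0.1, -1.9]
width: 52.2
grasp_force: 41.8
```

Run:
```python
from h import *
s=env.sense();print(s['time'],s['position'],s['joints'],s['width'],s['grasp_force'],s['wrist_force'])
yaw=np.radians(-34);R=toolR(yaw,-20);go([575.6,-290.2,151],R)
save('top','t3.png');save('side','s3.png')
# cone pose refinement: tilt in side view; cone base relative to grasp point
g=np.array(s['position'])-R[:,2]*18.7
ds=[(c,env.silhouettes('thread_cone',c)[0]) for c in('top','side')];print([(c,d['p'],d['rect']) for c,d in ds])
b=g-[0,0,45];print('pred base',b)
for c,d in ds:
  m=mask(c,conepts(b,np.eye(3)));ys,xs=np.nonzero(m);print(c,xs.min()/4,ys.min()/4,xs.max()/4,ys.max()/4)
B=cv2.imread('pics/s3.png');cv2.imwrite('pics/c4.png',cv2.resize(B[130:330,200:420],None,fx=3,fy=3)[:600])
```

```text
7.975 [ 577.12061499 -291.00560413  150.18210677] [-0.36827132  0.47288183 -1.00035817 -1.11126543 -0.21155381  0.0786641 ] 52.24465695973877 41.83920342475176 [-0.46587944  0.11668765 -1.91460576]
slide [-0.0002 -0.0002 -0.0019] twist [-0.0004 -0.0029  0.0003]
[('top', 0.69, [357.5, 170.8, 387.0, 195.5]), ('side', 0.65, [284.4, 203.3, 321.6, 266.2])]
pred base [ 562.55255784 -281.1793255   111.57788345]
top 354.0 169.5 384.25 194.25
side 282.0 203.25 319.25 266.5
```

View pics/c4.png

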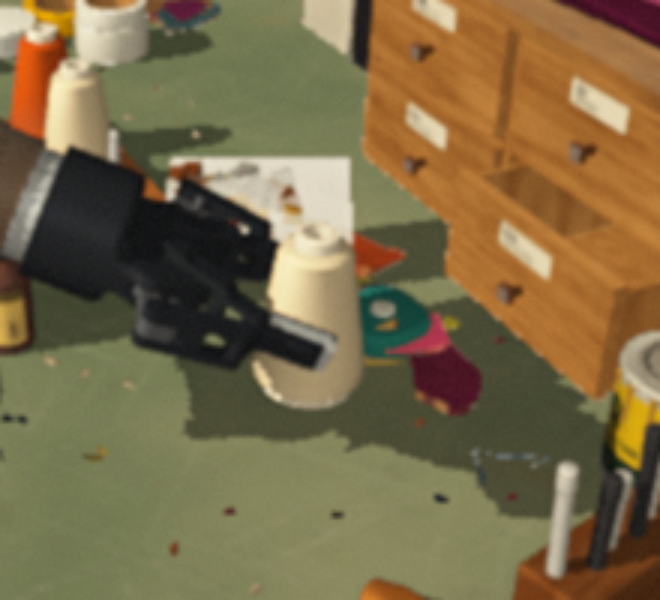

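The cone is held upright, with its base at crop (310,400). It sits well clear of the tape measure at (390,310), so I'll lower it.

Emit:
servo_tool(slide=[[0.0282,0,0.0103],[0.0564,0,0.0205],[0.0799,0,0.0291],[0.0799,0,0.0291]], twist=[[0,-0.003,0],[0,-0.003,0],[0,-0.003,0],[0,-0.003,0]], gripper=[1,1,1,1])

```text
time: 8.68
position: [579.7, -292.3, 68.5]
eef_rot: [0.239, 0.781, -0.168, 0.551]
wrist_force: [0.5, -0.1, -1.2]
width: 51.5
grasp_force: 41.8
```

Run:
```python
from h import *
s=env.sense();print(s['time'],s['position'],s['joints'],s['width'],s['grasp_force'],s['wrist_force'])
yaw=np.radians(-34);R=toolR(yaw,-20);go([577.1,-291,65.2],R)
save('top','t4.png');save('side','s4.png')
g=np.array(s['position'])-R[:,2]*18.7
obs=[(c,env.silhouettes('thread_cone',c)[0]['pixels']) for c in('side',)]
m=obs[0][1]
print('pred',g-[0,0,45])
# bottom edge in side: compare bottom row near base
for z in (20,24,26.5,30,34):
  b=np.array([g[0]+3,g[1]-5,z]);h=mask('side',conepts(b,np.eye(3)));ys,xs=np.nonzero(h);print(z,ys.max()/4,ys.min()/4)
ys,xs=np.nonzero(m);print(ys.max(),ys.min())
```

```text
8.675 [ 579.72946301 -292.2535893    68.45351915] [-0.36823282  0.78755724 -1.00292765 -1.44011846 -0.21239636  0.07768108] 51.45831140587279 41.84404813335277 [ 0.51625367 -0.12116021 -1.23634923]
slide [ 0.004  -0.0004 -0.0016] twist [-0.0003  0.0044 -0.0006]
pred [ 565.16140586 -282.42731068   29.84929583]
20 309.25 250.25
24 307.5 248.5
26.5 306.5 247.25
30 305.0 245.5
34 303.25 243.75
180 137
```

Emit:
servo_tool(slide=[[0.0113,0,0.0015],[0.0207,0,0.005],[0.0225,0,0.006],[0.0225,0,0.006]], twist=[[0,0.004,0],[0,0.004,0],[0,0.004,0],[0,0.004,0]], gripper=[1,1,1,1])

```text
time: 9.32
position: [578.0, -291.0, 46.3]
eef_rot: [0.24, 0.782, -0.168, 0.55]
wrist_force: [-0.5, -0.3, -0.8]
width: 51.6
grasp_force: 41.8
```

Run:
```python
from h import *
s=env.sense();print(s['time'],s['position'],s['width'],s['grasp_force'],s['wrist_force'],s['torque'])
R=toolR(np.radians(-34),-20);g=np.array(s['position'])-R[:,2]*18.7;print('pred',g-[0,0,45]);go(s['position'],R)
save('side','s5.png')
for d in env.silhouettes('thread_cone','side'):
  ys,xs=np.nonzero(d['pixels']);print(d['p'],d['rect'])
for z in (0,3,6,9):
  b=np.array([g[0]+3,g[1]-5,z]);h=mask('side',conepts(b,np.eye(3)));ys,xs=np.nonzero(h);print(z,xs.min()/4,ys.min()/4,xs.max()/4,ys.max()/4)
cv2.imwrite('pics/c5.png',cv2.resize(cv2.imread('pics/s5.png')[220:340,230:370],None,fx=4,fy=4,interpolation=2))
```

```text
9.325 [ 578.0243797  -291.02958018   46.2944557 ] 51.56445074331021 41.83447238523513 [-0.51705278 -0.26554183 -0.81682023] [0.61830197 1.04550803 0.00902966]
pred [ 563.45632255 -281.20330155    7.69023238]
slide [0. 0. 0.] twist [-0.0001  0.0016 -0.0008]
0.87 [281.8, 257.4, 316.4, 314.6]
0 283.5 259.5 318.25 317.5
3 283.5 258.0 318.25 316.25
6 283.75 256.75 318.5 315.0
9 283.75 255.25 318.5 313.75
```

View pics/c5.png

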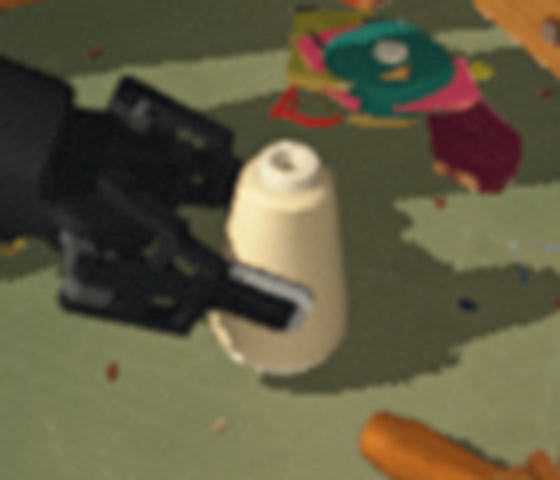

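The cone is upright and a few mm above the table, with its base at crop (275,370).

Emit:
servo_tool(slide=[[0.0019,0,0.0007],[0.0047,0,0.0017],[0.0047,0,0.0017]], twist=[[0,0,0],[0,0,0],[0,0,0]], gripper=[1,1,1])

```text
time: 9.8
position: [578.0, -291.0, 41.5]
eef_rot: [0.24, 0.782, -0.168, 0.55]
wrist_force: [1.3, 0.3, -1.6]
width: 52.0
grasp_force: 41.8
```

Emit:
servo_tool(slide=[[0.001,0,0.0003],[0.0019,0,0.0007],[0.0019,0,0.0007]], twist=[[0,0,0],[0,0,0],[0,0,0]], gripper=[1,1,1])

```text
time: 10.18
position: [578.1, -291.1, 39.8]
eef_rot: [0.24, 0.782, -0.168, 0.55]
wrist_force: [0.3, -0.5, -1.4]
width: 51.9
grasp_force: 41.8
```

Emit:
servo_tool(slide=[[0.0009,0,0.0003],[0.0009,0,0.0003]], twist=[[0,0,0],[0,0,0]], gripper=[1,1])

```text
time: 10.42
position: [578.1, -291.1, 38.9]
eef_rot: [0.24, 0.782, -0.168, 0.55]
wrist_force: [0.1, -0.2, -0.9]
width: 51.8
grasp_force: 41.8
```

Emit:
servo_tool(slide=[[0.0009,0,0.0003],[0.0009,0,0.0003]], twist=[[0,0,0],[0,0,0]], gripper=[1,1])

```text
time: 10.68
position: [578.3, -291.3, 38.8]
eef_rot: [0.24, 0.782, -0.168, 0.551]
wrist_force: [-1.5, 0.0, 3.5]
width: 51.7
grasp_force: 42.4
```

Emit:
servo_tool(slide=[[0.0003,0,0],[0,0,0],[0,0,0],[0,0,0],[0,0,0],[0,0,0],[0,0,0],[0,0,-0.03],[0,0,-0.06],[0,0,-0.08],[0,0,-0.08],[0,0,-0.08]], twist=[[0,0,0],[0,0,0],[0,0,0],[0,0,0],[0,0,0],[0,0,0],[0,0,0],[0,0,0],[0,0,0],[0,0,0],[0,0,0],[0,0,0]], gripper=[0.35,0.3,0.2,0.1,0,0,0,0,0,0,0,0])

```text
time: 12.18
position: [552.9, -260.2, 58.7]
eef_rot: [0.243, 0.783, -0.171, 0.546]
wrist_force: [-0.4, -0.5, 0.4]
width: 85.3
grasp_force: 0.0
```

Run:
```python
from h import *
s=env.sense();print(s['time'],s['position'],s['width'],s['wrist_force'],s['joints'])
a=save('top','t6.png');b=save('side','s6.png')
f=lambda x:conepts(np.array([x[0],x[1],0]),np.eye(3))
for c in('top','side'):
  for d in env.silhouettes('thread_cone',c): 
    ys,xs=np.nonzero(d['pixels'])
    q=proj(c,[565,-285,50])
    if np.hypot(xs.mean()-q[0],ys.mean()-q[1])<25:
      r=fit([(c,d['pixels'])],f,[565,-285],[8,8]);print(c,d['p'],d['rect'],r.x,r.fun)
A=cv2.resize(a[150:260,300:440,::-1],(400,314));B=cv2.resize(b[200:330,200:365,::-1],(398,314))
cv2.imwrite('pics/c6.png',np.hstack([A,B]))
```

```text
12.175 [ 552.90334902 -260.20251155   58.66352347] 85.3278377121276 [-0.39344191 -0.47283072  0.43973018] [-0.30025351  0.84181377 -1.08623464 -1.56027166 -0.28397753  0.10566612]
top 0.59 [347.3, 176.6, 372.9, 199.2] [ 562.57708216 -284.70282817] 0.06534014520032272
side 0.69 [283.7, 256.8, 319.4, 317.8] [ 565.121701   -285.47494566] 0.03982823826032145
```

View pics/c6.png

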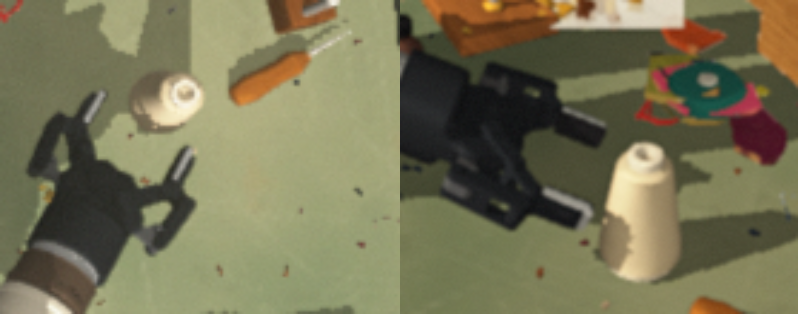

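The cone stands free and upright on its base at about (564,-285), and the gripper is fully clear of it. I'll regrasp it from above.

Run:
```python
from h import *
yaw=np.radians(-34);go([535,-248,220],toolR(yaw,-20));go([535,-248,220],toolR(yaw,-90))
```

```text
slide [-1.445e-01  1.000e-04 -7.610e-02] twist [-0.0065 -0.0028 -0.001 ]
slide [-1.445e-01  1.000e-04 -7.610e-02] twist [-0.0051  0.7749 -0.0048]
```

Emit:
servo_tool(slide=[[-0.048,0,-0.025],[-0.096,0,-0.05],[-0.1445,0,-0.076],[-0.1445,0,-0.076],[-0.1445,0,-0.076],[-0.1445,0,-0.076],[-0.1445,0,-0.076],[-0.1445,0,-0.076],[-0.1445,0,-0.076],[-0.1445,0,-0.076],[-0.1445,0,-0.076],[-0.1445,0,-0.076]], twist=[[0,0,0],[0,0,0],[0,0.08,0],[0,0.18,0],[0,0.28,0],[0,0.38,0],[0,0.48,0],[0,0.58,0],[0,0.68,0],[-0.005,0.775,-0.005],[-0.005,0.775,-0.005],[-0.005,0.775,-0.005]], gripper=[0,0,0,0,0,0,0,0,0,0,0,0])

```text
time: 13.88
position: [536.6, -249.6, 215.4]
eef_rot: [0.293, 0.956, 0.0, -0.003]
wrist_force: [0.3, -0.4, -1.5]
width: 85.3
grasp_force: 0.0
```

Run:
```python
from h import *
s=env.sense();print(s['time'],s['position'],s['joints'])
yaw=np.radians(-34);R=toolR(yaw,-90);go([564,-285,150],R);go([564,-285,42],R)
```

```text
13.875 [ 536.55157311 -249.57768217  215.41834128] [-4.35229099e-01  4.36729554e-01  2.43294572e-01  1.38362332e+00
 -2.98314346e-04  1.59075987e-01]
slide [-0.043  -0.0139  0.0652] twist [-0.0008 -0.0039 -0.0006]
slide [-0.0436 -0.0138  0.1732] twist [-0.0008 -0.0039 -0.0006]
```

Emit:
servo_tool(slide=[[-0.043,-0.0139,0.02],[-0.043,-0.0139,0.065],[-0.043,-0.0139,0.065],[-0.043,-0.0139,0.065]], twist=[[0,-0.004,0],[-0.001,-0.004,0],[-0.001,-0.004,-0.001],[-0.001,-0.004,-0.001]], gripper=[0,0,0,0])

```text
time: 14.38
position: [562.7, -283.1, 157.3]
eef_rot: [0.291, 0.957, -0.001, 0.005]
wrist_force: [0.2, 0.1, 0.1]
width: 85.2
grasp_force: 0.0
```

Run:
```python
from h import *
s=env.sense();print(s['time'],s['position'])
R=toolR(np.radians(-34),-90);go([564,-285,42],R)
b=save('side','s7.png');a=save('top','t7.png')
B=cv2.resize(b[180:330,240:390,::-1],(400,400));A=cv2.resize(a[140:240,300:400,::-1],(400,400));cv2.imwrite('pics/c7.png',np.hstack([A,B]))
```

```text
14.375 [ 562.74795419 -283.0911057   157.28795227]
slide [-0.001  -0.0011  0.1153] twist [0.0011 0.006  0.0016]
```

View pics/c7.png

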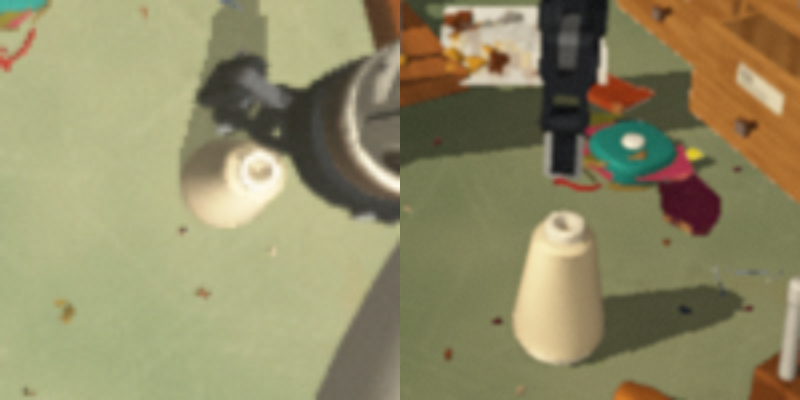

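The tool is above the upright cone, with the top at crop (565,220) in the side view. I'll descend.

Emit:
servo_tool(slide=[[-0.001,-0.0005,0.03],[-0.001,-0.001,0.06],[-0.001,-0.001,0.09],[-0.001,-0.001,0.115],[-0.001,-0.001,0.115],[-0.001,-0.001,0.115]], twist=[[0.001,0.003,0.001],[0.001,0.003,0.001],[0.001,0.003,0.001],[0.001,0.003,0.001],[0.001,0.003,0.001],[0.001,0.003,0.001]], gripper=[0,0,0,0,0,0])

```text
time: 15.22
position: [565.4, -285.7, 42.5]
eef_rot: [0.292, 0.956, -0.001, 0.003]
wrist_force: [-0.0, 0.3, -0.3]
width: 85.3
grasp_force: 0.0
```

Run:
```python
from h import *
s=env.sense();print(s['time'],s['position'],s['wrist_force'])
R=toolR(np.radians(-34),-90);go([564,-285,42],R)
```

```text
15.225 [ 565.36421441 -285.70316888   42.54576622] [-0.00458713  0.32154684 -0.31208059]
slide [ 0.0015 -0.0002  0.0005] twist [0.0002 0.0036 0.0005]
```

Emit:
servo_tool(slide=[[0.001,0,0],[0.001,0,0],[0.001,0,0],[0.001,0,0],[0.001,0,0],[0.001,0,0],[0.001,0,0],[0.001,0,0],[0.001,0,0]], twist=[[0,0.0036,0],[0,0.0036,0],[0,0.0036,0],[0,0.0036,0],[0,0.0036,0],[0,0.0036,0],[0,0.0036,0],[0,0.0036,0],[0,0.0036,0]], gripper=[0.2,0.3,0.4,0.5,1,1,1,1,1], force=40)

```text
time: 16.35
position: [564.7, -284.1, 41.9]
eef_rot: [0.292, 0.957, 0.001, -0.0]
wrist_force: [1.0, 2.9, 5.7]
width: 48.0
grasp_force: 41.0
```

Emit:
servo_tool(slide=[[0,0,-0.02],[0,0,-0.05],[0,0,-0.09],[0,0,-0.14],[0,0,-0.14],[0,0,-0.14]], twist=[[0,0,0],[0,0,0],[0,0,0],[0,0,0],[0,0,0],[0,0,0]], gripper=[1,1,1,1,1,1])

```text
time: 17.1
position: [562.9, -284.8, 179.3]
eef_rot: [0.292, 0.956, 0.0, -0.003]
wrist_force: [-1.0, -0.9, -2.3]
width: 48.1
grasp_force: 41.3
```

```bash
cat >> h.py <<'E'
def conefit(near,z0):
    # free fit x,y,z over both cams, upright
    out=[]
    for c in('top','side'):
        env.snapshot(c);q=proj(c,np.array(near)+[0,0,50])
        L=[d for d in env.silhouettes('thread_cone',c)+env.silhouettes('seated_cone_1',c) if np.hypot(*(np.argwhere(d['pixels']).mean(0)[::-1]-q))<22]
        print(c,[(round(d['p'],2),np.round(d['rect'],1).tolist()) for d in L])
        m=mask(c,conepts(np.array(near,float),np.eye(3)));ys,xs=np.nonzero(m)
        print('  model rect',xs.min()/4,ys.min()/4,(xs.max()+1)/4,(ys.max()+1)/4)
E
python3 - <<'E'
from h import *
s=env.sense();print(s['time'],s['position'],s['width'],s['wrist_force'],s['grasp_force'])
p=np.array(s['position']);conefit([p[0]-.5,p[1],p[2]-42.5],0)
R=toolR(np.radians(-34),-90);go([591,53,182],R)
E
```

```text
17.1 [ 562.94184772 -284.77568863  179.26210975] 48.093446933164856 [-0.9567084  -0.89170544 -2.30069624] 41.28616417699959
top [(0.79, [357.5, 176.9, 384.1, 195.5])]
  model rect 358.0 168.0 389.75 193.75
side [(0.66, [285.4, 198.7, 322.7, 257.6])]
  model rect 283.5 190.75 321.75 255.75
slide [ 0.1653  0.2957 -0.0024] twist [-0.0003 -0.0042  0.0004]
```

Emit:
servo_tool(slide=[[0.014,0.025,-0.0024],[0.035,0.065,-0.0024],[0.06,0.108,-0.0024],[0.085,0.152,-0.0024],[0.11,0.196,-0.0024],[0.135,0.24,-0.0024],[0.152,0.272,-0.0024],[0.162,0.289,-0.0024],[0.1653,0.2957,-0.0024],[0.1653,0.2957,-0.0024],[0.1653,0.2957,-0.0024],[0.1653,0.2957,-0.0024]], twist=[[0,0,0],[0,-0.002,0],[0,-0.002,0],[0,-0.002,0],[0,-0.002,0],[0,-0.002,0],[0,-0.002,0],[0,-0.002,0],[0,-0.002,0],[0,-0.002,0],[0,-0.002,0],[0,-0.002,0]], gripper=[1,1,1,1,1,1,1,1,1,1,1,1])

```text
time: 18.9
position: [591.7, 51.5, 183.2]
eef_rot: [0.293, 0.956, -0.0, -0.0]
wrist_force: [0.2, 0.0, -1.6]
width: 48.2
grasp_force: 41.3
```

Run:
```python
from h import *
s=env.sense();print(s['time'],s['position'],s['width'],s['wrist_force'],s['joints'])
p=np.array(s['position']);conefit([p[0],p[1],p[2]-42],0)
R=toolR(np.radians(-34),-90);go([591,53,156],R)
a=save('top','t8.png');b=save('side','s8.png')
B=cv2.resize(b[100:220,180:300,::-1],(400,400),interpolation=2);A=cv2.resize(a[130:210,190:270,::-1],(400,400),interpolation=2);cv2.imwrite('pics/c8.png',np.hstack([A,B]))
for c in('top','side'):print(c,'spindle',proj(c,[591,53,104]),proj(c,[591,53,31]),'cone axis',proj(c,[p[0],p[1],p[2]-42]),proj(c,[p[0],p[1],p[2]+56]))
```

```text
18.9 [591.73196849  51.50815203 183.20814082] 48.16197121545966 [ 0.20089477  0.03402123 -1.60516163] [8.67550481e-02 4.50678424e-01 1.80814659e-01 1.30159234e+00
 1.41922071e-04 6.81350150e-01]
top []
  model rect 218.5 157.5 244.5 184.0
side [(0.57, [225.4, 121.4, 251.7, 165.3])]
  model rect 223.75 116.25 251.5 164.75
slide [0.0008 0.     0.0272] twist [-0.0001 -0.0004  0.0002]
top spindle [231.62905795 173.26595218] [233.37143958 176.57907767] cone axis [231.24772067 171.07777808] [228.30872755 165.32523184]
side spindle [236.98168783 173.42824185] [237.600877   200.62168973] cone axis [237.20987163 159.0272566 ] [236.30094884 117.88795966]
```

View pics/c8.png

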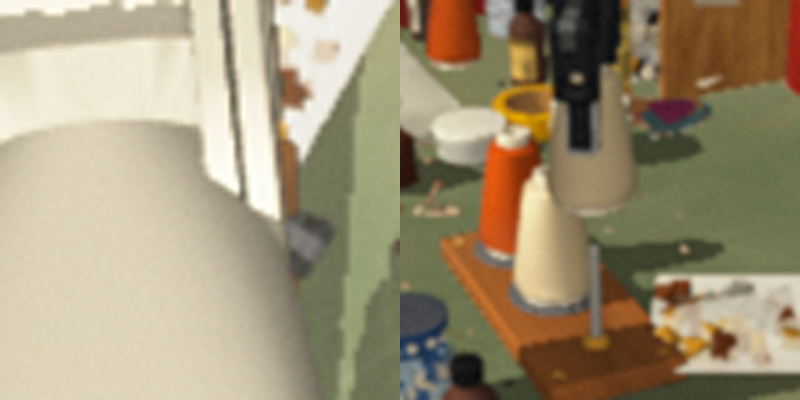

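The top view is blocked by the arm. In the side view the cone hangs above the bare spindle, with the base bottom at crop (594,212) and the tip at (595,245). I'll descend to hover height and measure more finely.

Emit:
servo_tool(slide=[[0,0.001,0.008],[0,0.001,0.016],[0,0.001,0.023],[0,0.001,0.0265],[0,0.001,0.0265],[0,0.001,0.0265]], twist=[[0,0,0],[0,0,0],[0,0,0],[0,0,0],[0,0,0],[0,0,0]], gripper=[1,1,1,1,1,1])

```text
time: 20.05
position: [592.5, 53.6, 157.0]
eef_rot: [0.292, 0.956, 0.0, -0.0]
wrist_force: [0.8, -0.3, -0.4]
width: 48.2
grasp_force: 41.3
```

Run:
```python
from h import *
P=[]
for i in range(6):
  b=env.snapshot('side').astype(float);P.append(env.sense()['position'])
  B=b if i==0 else B+b
B/=6;p=np.mean(P,0);s=env.sense();print(s['time'],p.round(2),s['width'],s['wrist_force'])
print('model base',proj('side',[p[0],p[1],p[2]-42]),'tip',proj('side',[591.7,52.7,104]))
m=mask('side',conepts(np.array([p[0],p[1],p[2]-42]),np.eye(3)))
for y in(160,163,166,168,170):
  xs=np.nonzero(m[int(y*4+2)])[0]; print(y,'model edges',xs.min()/4-.5,xs.max()/4-.5 if len(xs) else '')
  print(B[y,218:258].mean(1).round(0).astype(int))
print('bottom model',np.nonzero(m.any(1))[0].max()/4)
print('col',B[160:195,236:241].mean(2).round(0).astype(int).T)
for y in(178,184,190): print(y,B[y,230:248].mean(1).round(0).astype(int))
cv2.imwrite('pics/c9.png',cv2.resize(B[110:215,190:295,::-1].astype(np.uint8),(600,600),interpolation=2))
```

```text
20.35 [592.44  53.57 157.01] 48.22034118502831 [ 0.42334633 -0.17715752 -1.58715305]
model base [237.36521261 168.93339393] tip [237.31346122 173.42220053]
160 model edges 224.25 250.0
[223 222 218 213 203 189 152 107 102 111 116 122 123 127 129 131 132 133
 134 134 133 132 131 131 129 127 125 122 119 115 109 101  95  99 107 110
 108 108 108 106]
163 model edges 223.75 250.5
[221 218 214 209 200 181 140 103 103 112 116 121 124 125 129 131 132 133
 134 135 134 133 133 131 130 127 126 123 120 117 112 103  97  99 106 106
 105 105 104 105]
166 model edges 223.5 250.5
[216 213 207 202 194 177 140 104 103 113 118 122 124 126 128 130 132 133
 134 134 134 132 132 130 130 128 125 123 120 115 109 100  92  96 103 106
 103 103 103 103]
168 model edges 224.75 249.5
[214 211 206 198 191 178 158 128 110 111 118 123 126 128 130 131 133 134
 134 135 134 134 133 132 129 128 124 121 116 110 102  97  97 101 102 104
 105 105 105 104]
170 model edges 226.0 248.25
[211 208 202 196 188 179 168 154 133 113 113 120 125 129 130 132 135 134
 136 135 134 133 131 129 127 124 119 116 112 105 104 103 104 106 104 10
[... 303 characters left out ...]
7 105 102 102 100 102 102 102]
 [133 134 135 134 134 134 134 134 134 134 134 130 129 139 134 112 113 116
  118 117 117 116 116 116 115 115 116 117 116 116 116 115 115 115 115]
 [132 133 133 133 134 133 132 132 134 134 133 129 130 142 132  96  91  95
   98 102 102  98  98  98  98 100 101 102 102 102 102 103 106 106 105]
 [131 133 133 133 132 132 132 133 133 133 131 128 133 146 130  79  62  66
   69  76  78  68  66  67  69  70  72  74  73  71  73  82  91  92  90]]
178 [127 123 121 117 112 106 109 116 118  98  69  57  58  59  59  58  58  59]
184 [130 128 124 120 117 109 104 110 115  98  69  54  54  55  55  56  56  58]
190 [136 124 117 104  79  63  73 102 116 102  73  56  57  67  74  77  76  76]
```

View pics/c9.png

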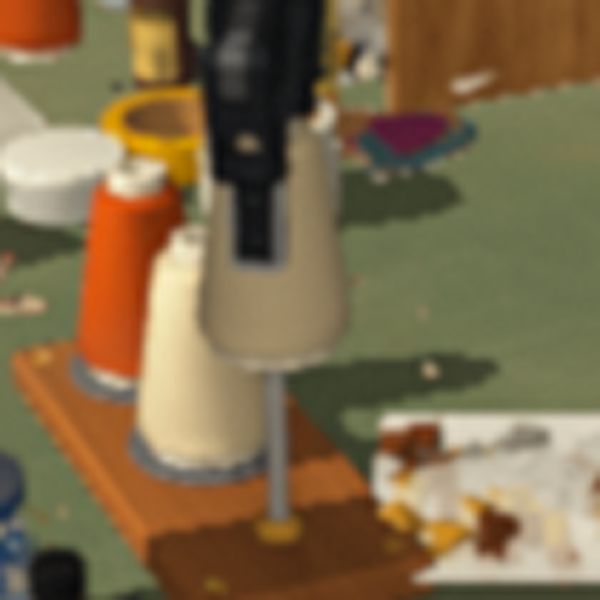

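The cone is upright and centred over the bare spindle. In the side view the cone edges at crop (200–345) match the model, and the spindle axis at about (274,450) lies within 1 mm of the cone axis. The base is about 11 mm above the tip.

```bash
python3 -c "
from cell import env
print(env.hand_in())"
```

```text
the job is handed in; nothing more can be done
None
```

I stood the cone upright on its base, let go, picked it up again, and handed in while holding it upright over the bare spindle, by my measurements within about 1 mm of centre and about 11 mm above the tip.

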